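Hold the blue vase over the light plate for inspection

ROBOT

A 7-joint arm with a two-finger parallel gripper is mounted at the origin on the work surface. World frame = base frame: x ahead of the robot, y to its left, z up, the work surface at z = 0. Lengths are in mm, angles in degrees, forces in N, time in s.
With the tool pointing down it reaches from about 425 to 875 mm from the base axis. Payload 4.7 kg.
Tool frame: the origin (TCP) lies midway between the tips of the shut fingers; the grasp point (between the pads) lies 19 mm behind it (ctrl.pinch_z is the x of the grasp point in the tool frame, in mm); x points along the fingers, z is the direction in which the jaws open and shut, and the axes are right-handed (so a half turn about x gives the same grasp; the last joint's range is limited). The gripper opens to 87 mm and grips with 3 to 60 N. Pads are 19 mm wide; open, the fingers measure 117 mm over their backs; the gripper's body (75 mm by 190 mm) begins 51 mm behind the grasp point.
Start: joints at [65.552, 18.392, -4.016, 83.108, 1.295, 78.541, -3.26], TCP at [277.314, -587.9, 186.887] pointing down, gripper open.
Joint ranges: [-163.93, 163.93], [-17.29, 119.83], [-79.2, 71.16], [3.27, 140.29], [-89.18, 269.18], [5.43, 117.66], [-154.24, 154.24]. Speed limits (degrees/s): [147.25, 147.25, 180, 180, 180, 180, 180].

INTERFACE

Orientations are given as [roll, pitch, yaw] about the fixed x, y, z axes, in that order (R = Rz(yaw) Ry(pitch) Rx(roll)).
In Python, from workcell import ctrl, viewer, close_job gives the robot as it stands.
- The arm moves only by the shell command python3 -m pendant 'ROWS' [FORCE]. ROWS is JSON, a list of rows, each a list of 5 numbers: the opening, from 0 (shut) to 1 (fully open), then the shift along the tool's x, y, z in cm, then the turn about the tool's x in rad. A call has exactly 5 rows; each row is the pose to reach, as a shift and turn from the pose commanded when the call began, along the tool's axes at that moment; what a row does not reach only later rows make up. A row lasts 1/10 s, in which the tool goes at most 50 mm and 8.59 degrees, less where a joint would pass 70% of its speed; a pose out of reach is approached as far as the arm can. A call with a gripper value outside its range is refused whole. The fingers move at their own pace and stop on an object; FORCE is the grip in N (left out, the last holds). Time passes only in rows, so rows that repeat a pose let the fingers close, or fill a call up. It gives the time, the measured TCP pose, the force and the opening at its end, in the units of the state.
- ctrl.sense(): the state, without advancing time (a new reading comes with each control period).
- viewer.snapshot(name): name is "scene" or "side" or "wrist"; returns a dict with "image" (480x640x3 uint8, blue, green, red), "intrinsics" (3x3 intrinsics, pixels), "xyz" and "orientation" of the camera in the world; the wrist camera has in their place "mount" (4x4, takes a point from camera to tool coordinates, whose origin is the TCP and whose axes are the tool frame's). Camera axes: x right, y down, z forward; pixel columns grow to the right and rows downward; lengths in mm; the calibration is good to about 2 mm. The wrist camera is an equidistant fisheye: a pixel r from the principal point sees the ray r / f radians off the axis. A picture is of the moment at which its call begins: read the wrist's pose just before it. There is no depth.
- close_job(): hands the job in, once; it reports no verdict.
The state is a dict: "clock": time; "q": joint angles; "qd": joint speeds; "tau": joint torques, N m; "tcp_pos": TCP position; "tcp_rot": TCP orientation; "force": force on the tool from outside, world axes, zero at the start; "wrist_torque": the same for the moment, N m; "opening": finger opening in mm.
Only numpy, scipy, OpenCV 4.12 (cv2) and the standard library are available. Lean on these libraries where they do the work, as an engineer would, in place of code of your own. Each camera call takes 0.05 s, during which the arm holds its last target.

TASK

To check the blue rectangular vase for chips, first switch on the light box by pushing its red-knobbed lever all the way over, then lift the blue vase over the row of tumblers and hold it upright and still about 15 mm above the lit plate, centred on it and squared up with the outline drawn there. The vase must never touch the light box, and the tumblers and the amber vase stay where they stand. Finish while still holding the vase there: do not put it down or let go.

Things in the scene. Friction and masses are not known exactly. Their poses are not given: they have to be found in the camera images.
- blue_vase: The vase to inspect: cobalt blue glass, a rectangular open-topped box 66 mm long (its x), 42 mm wide (its y), 110 mm high, walls and floor 5 mm, about 0.26 kg (varies), stands loose on the table to the robot's left. Origin: centre of its underside; z up. It can be gripped across its 42 mm width, from above.
- amber_vase: Bystander: a vase of the same shape and size in amber glass, loose on the table near the blue one (which of the two is nearer the robot varies). Origin: centre of its underside; same axes.
- riser: Fixed wooden display riser between the vases and the light box: 300 mm long (its x, roughly away from the robot), 80 mm wide (its y), 40 mm high, carrying the row of three tumblers, whose rims stand 130 mm above the table. Origin: centre of its underside, on the table.
- tumbler0: Bystander: loose blue glass tumbler on the riser, end nearest the robot; 62 mm across the rim, 50 mm at the foot, 90 mm high. Origin: centre of its underside.
- tumbler1: Bystander: loose violet tumbler in the middle of the riser, same size. Origin: centre of its underside.
- tumbler2: Bystander: loose blue tumbler on the far end of the riser, same size. Origin: centre of its underside.
- lightbox: Fixed light box, robot's right. Origin: plate centre in plan, at table height; x along the plate's long side, z up. Grey housing 160 mm (x) by 190 mm (y, -130 to +60), 24 mm high; white glowing plate 140 (x) by 100 mm (y), top at 28 mm. A thin grey rectangle 82 (x) by 58 mm (y) in its middle shows the vase's place and direction. The lever stands at the -y end.
- plate (a point): Centre of the top face of the white plate, 28 mm above the table; axes as the light box.
- switch (a joint): Light switch lever angle in rad: near 0 off (leaning to the light box's -x), 1.0 fully on (leaning to its +x, end stop). Starts between 0 and 0.15. It stays where it is left and turns with light friction (about 1.5 N at the knob).
- switch_tip (a point): Centre of the lever's red ball knob (26 mm diameter), 50 mm from the pivot on a 10 mm rod. Pivot in the light box frame: x 0, y -95 mm, 46 mm above the table, axis along y. Knob centre is 90 mm above the table at either end of its travel (96 midway), moving 48 mm along the box's +x. Black block below: 70 (x) by 50 mm (y), top 49 mm above the table; pivot barrel to 59 mm.
Not all that is in view belongs to the job. What is shaped like the blue_vase but green is not meant.

How it is judged (in metres and radians):
On the way, in this order (a step that is already met when the one before it is completed fails the run):
1. the light is switched on: lever pushed over to 0.85 rad or more, while the blue vase still stands in its place (value of joint switch above 0.85 rad and distance of blue_vase from where it was at the start of the episode below 0.03 m), for 0.1 s.
2. the blue vase is carried across over the row of tumblers, its underside higher than their rims (y of blue_vase in the frame of riser between -0.04 and 0.04 m and x of blue_vase in the frame of riser between -0.15 and 0.15 m and height (world z) of blue_vase above 0.13 m), for 0.02 s.
At the end, for the whole second after the job is handed in: Blue vase held still in the gripper, upright within 7 deg, 4-28 mm above the plate, centred within 15 mm, squared within 10 deg, not touching the light box; switch at 0.85 rad or more; tumblers and amber vase upright within 25 mm of their starts (horizontal distance between blue_vase and plate below 0.015 m and z of blue_vase in the frame of plate between 0.004 and 0.028 m and angle between the x axis of blue_vase and the x axis of lightbox, either way round below 0.175 rad and angle between blue_vase's own z axis and vertical below 0.122 rad and contact force between blue_vase and lightbox below 0.05 N and contact force between the fingers and blue_vase above 1 N and linear speed of blue_vase below 0.02 m/s and angular speed of blue_vase below 0.2 rad/s and value of joint switch above 0.85 rad and distance of each of tumbler0, tumbler1, tumbler2, amber_vase from where it was at the start of the episode below 0.025 m and angle between each of tumbler0, tumbler1, tumbler2, amber_vase's own z axis and vertical below 0.35 rad); the arm keeps its last pose, push and grip.
It fails at once if the blue vase touches the light box (contact force between blue_vase and lightbox above 0.3 N).
It fails at once if a tumbler or the amber vase is knocked over or pushed more than 25 mm (angle between any of tumbler0, tumbler1, tumbler2, amber_vase's own z axis and vertical above 0.35 rad or distance of any of tumbler0, tumbler1, tumbler2, amber_vase from where it was at the start of the episode above 0.025 m).
It also fails if it takes over 64 s, if anything falls off the work surface, if the arm or the gripper's body presses on something with over 40 N, if the wrist force passes 120 N, or if a joint passes its speed limit or range.

## Working session

There is one attempt and no reset: what is moved stays moved. The work goes in short steps, Python scripts to look and compute and a shell command to move; the robot and the scene stay as the last step left them, time stands still between calls to the robot, and variables do not carry over. Pictures are saved under pics/ and viewed, and the job is handed in when it is done.

```bash
mkdir -p pics; ls
python3 - <<'E'
from workcell import ctrl, viewer
import cv2, numpy as np
s=ctrl.sense(); print(s['clock'],s['tcp_pos'],s['tcp_rot'],s['opening'],ctrl.pinch_z)
for n in ['scene','side','wrist']:
    d=viewer.snapshot(n); cv2.imwrite(f'pics/{n}0.png',d['image'])
    print(n,{k:np.round(v,3).tolist() for k,v in d.items() if k!='image'})
    np.save(f'{n}0.npy',d,allow_pickle=True)
E
```

```text
pics
0.0 [ 277.0453015  -587.33336184  185.75933811] [-176.55496616   89.8927548   118.70833821] 86.83913963556645 -18.700000000000003
scene {'intrinsics': [[525.002, 0.0, 310.145], [0.0, 525.002, 232.61], [0.0, 0.0, 1.0]], 'xyz': [810.857, 464.079, 779.574], 'orientation': [-143.403, 0.263, 151.117]}
side {'intrinsics': [[479.619, 0.0, 316.052], [0.0, 479.619, 239.345], [0.0, 0.0, 1.0]], 'xyz': [420.208, -515.518, 681.337], 'orientation': [-138.09, -0.615, -11.554]}
wrist {'intrinsics': [[371.648, 0.0, 322.415], [0.0, 371.648, 241.134], [0.0, 0.0, 1.0]], 'mount': [[0.0, -0.244, 0.97, -196.865], [-0.0, -0.97, -0.244, 66.569], [1.0, -0.0, -0.0, -0.247], [0.0, 0.0, 0.0, 1.0]]}
```

View pics/scene0.png

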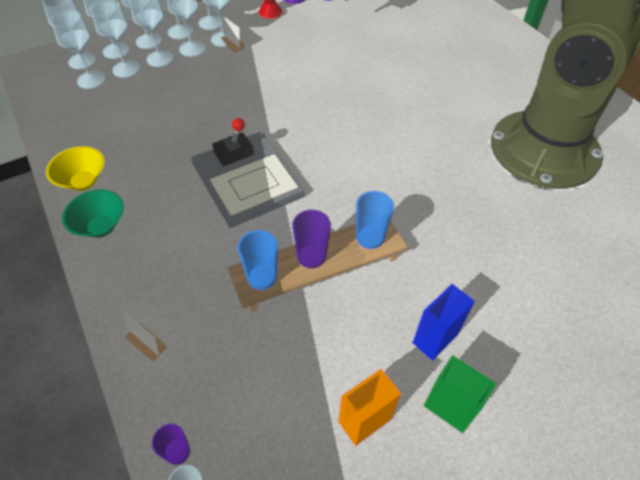

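View pics/side0.png

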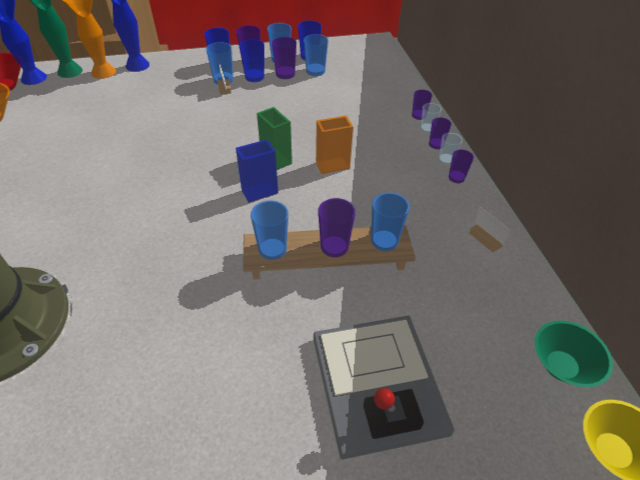

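View pics/wrist0.png

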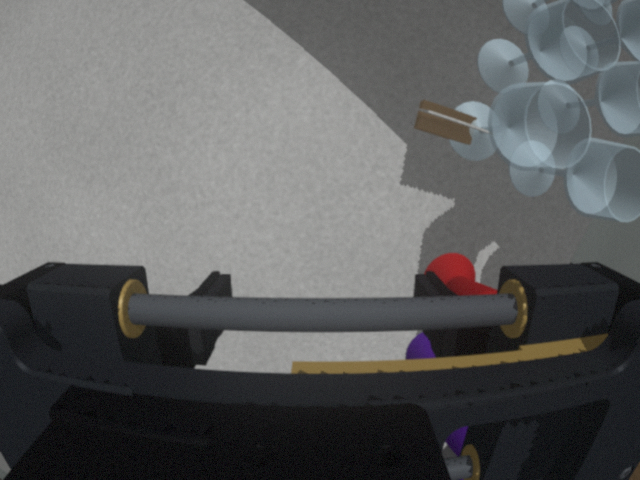

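The scene view shows the blue vase at about (443,320), amber at (369,407) and a green look-alike at (459,392). The riser with its tumblers runs from (240,290) to (400,235), the plate is at (253,182), and the red knob is at (238,124), with another red thing at (270,8). The side view shows blue at (257,170), green at (275,138), amber at (334,145) and the knob at (385,399). Blue is the one meant because it is cobalt and rectangular. I'll confirm that in crops.

```bash
cat > h.py <<'E'
import numpy as np, cv2
from scipy.spatial.transform import Rotation as R
def load(n): return np.load(n+'.npy',allow_pickle=True).item()
def cam(d): return np.array(d['intrinsics']),np.array(d['xyz']),R.from_euler('xyz',d['orientation'],degrees=True).as_matrix()
def ray(d,p):
    K,c,M=cam(d); v=M@np.linalg.inv(K)@np.array([p[0],p[1],1.]); return c,v/np.linalg.norm(v)
def onz(d,p,z):
    c,v=ray(d,p); return c+v*(z-c[2])/v[2]
def tri(d1,p1,d2,p2):
    a,u=ray(d1,p1); b,w=ray(d2,p2)
    t=np.linalg.lstsq(np.c_[u,-w],b-a,rcond=None)[0]
    x,y=a+u*t[0],b+w*t[1]; return (x+y)/2,np.linalg.norm(x-y)
def proj(d,P):
    K,c,M=cam(d); q=K@(M.T@(np.array(P,float)-c)); return q[:2]/q[2]
E
python3 - <<'E'
from h import *
s=load('scene0')['image'];t=load('side0')['image']
def crop(im,x,y,w,h,k): return cv2.resize(im[y:y+h,x:x+w],None,fx=k,fy=k,interpolation=cv2.INTER_CUBIC)
cv2.imwrite('pics/c1.png',np.hstack([crop(s,400,270,100,110,4),crop(t,220,95,100,110,4)]))
cv2.imwrite('pics/c2.png',np.hstack([crop(s,185,110,130,120,3),crop(t,305,310,130,120,3)]))
for n in ['scene0','side0']:
    d=load(n);im=d['image'];hsv=cv2.cvtColor(im,cv2.COLOR_BGR2HSV)
    k=((hsv[...,0]<8)|(hsv[...,0]>172))&(hsv[...,1]>150)&(hsv[...,2]>80)
    nl,l,st,ce=cv2.connectedComponentsWithStats(k.astype(np.uint8))
    print(n,'red',[(st[i].tolist(),ce[i].round(1).tolist()) for i in range(1,nl) if st[i,4]>40])
    p=(hsv[...,0]>15)&(hsv[...,0]<40)&(hsv[...,1]>15)&(hsv[...,1]<90)&(hsv[...,2]>150)
    nl,l,st,ce=cv2.connectedComponentsWithStats(cv2.morphologyEx(p.astype(np.uint8),cv2.MORPH_CLOSE,np.ones((5,5))))
    for i in range(1,nl):
        if st[i,4]>2000:
            c=cv2.findContours((l==i).astype(np.uint8),cv2.RETR_EXTERNAL,cv2.CHAIN_APPROX_NONE)[0][0]
            h=cv2.convexHull(c)
            print('plate',st[i].tolist(),cv2.approxPolyDP(h,6,True)[:,0].tolist())
    b=(hsv[...,0]>112)&(hsv[...,0]<126)&(hsv[...,1]>150)
    nl,l,st,ce=cv2.connectedComponentsWithStats(b.astype(np.uint8))
    for i in range(1,nl):
        if st[i,4]>600:
            c=cv2.findContours((l==i).astype(np.uint8),cv2.RETR_EXTERNAL,cv2.CHAIN_APPROX_NONE)[0][0]
            print('blue',st[i].tolist(),cv2.approxPolyDP(cv2.convexHull(c),2.5,True)[:,0].tolist())
E
```

```text
scene0 red [([259, 0, 22, 18, 297], [269.3, 9.1]), ([232, 119, 12, 12, 108], [237.6, 124.2])]
blue [413, 285, 61, 75, 2401] [[453, 285], [473, 302], [457, 333], [431, 359], [413, 342], [424, 311]]
side0 red [([149, 0, 253, 50, 8288], [268.6, 17.3]), ([0, 52, 20, 38, 567], [8.3, 69.5]), ([375, 388, 20, 21, 325], [384.2, 398.2])]
blue [0, 0, 47, 85, 1600] [[0, 0], [14, 0], [46, 75], [43, 80], [29, 84], [22, 82], [2, 38]]
blue [112, 0, 37, 71, 1278] [[112, 0], [125, 0], [136, 20], [148, 62], [143, 69], [126, 67], [114, 25]]
blue [239, 39, 25, 42, 853] [[245, 40], [259, 40], [263, 44], [263, 77], [259, 80], [246, 78], [239, 44]]
blue [236, 140, 41, 62, 1918] [[267, 140], [274, 151], [276, 192], [249, 201], [242, 190], [236, 148]]
```

View pics/c1.png

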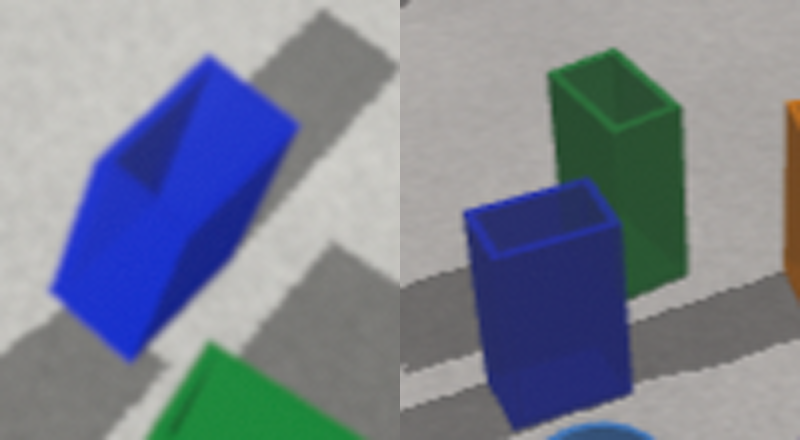

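View pics/c2.png

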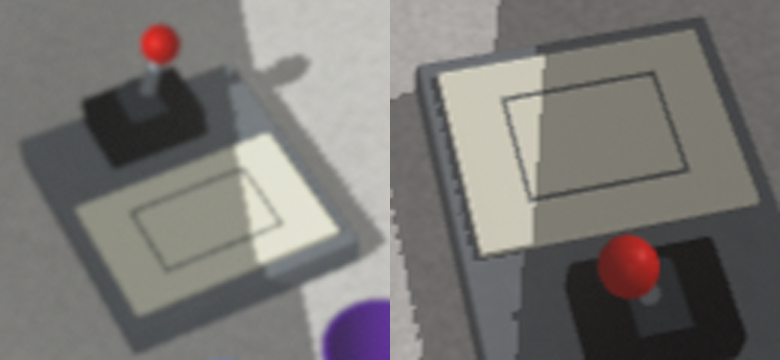

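The crops confirm the blue vase: cobalt, a rectangular rim, nearest the riser, with green just behind it. Next I'll triangulate the corners.

Run:
```python
from h import *
A,B=load('scene0'),load('side0')
s1=lambda x,y:(400+x/4-.4,270+y/4-.4); t1=lambda x,y:(220+(x-400)/4-.4,95+y/4-.4)
s2=lambda x,y:(185+x/3-.3,110+y/3-.3); t2=lambda x,y:(305+(x-390)/3-.3,310+y/3-.3)
def show(nm,sp,tp,z):
    P=[onz(A,p,z) for p in sp];Q=[onz(B,p,z) for p in tp]
    for k in (P,Q):
        k=np.array(k); print(nm,k[:,:2].round(0).tolist(),'c',k[:4].mean(0).round(1)[:2], 'edges',[round(float(np.linalg.norm(k[i]-k[(i+1)%len(k)])),1) for i in range(len(k))],
         'ang',[round(float(np.degrees(np.arctan2(*(k[(i+1)%len(k)]-k[i])[1::-1]))),1) for i in range(len(k))])
# rim order
show('rim',[s1(209,55),s1(299,126),s1(190,236),s1(97,160)],[t1(497,258),t1(465,212),t1(588,180),t1(622,224)],110)
show('bot',[s1(50,290),s1(131,361),s1(230,262)],[t1(515,428),t1(632,390)],0)
show('plate',[s2(76,208),s2(267,133),s2(340,235),s2(135,317)],[t2(437,73),t2(697,29),t2(761,204),t2(479,258)],28)
show('outline',[s2(133,212),s2(243,169),s2(281,224),s2(170,269)],[t2(503,99),t2(654,73),t2(687,170),t2(532,199)],28)
print('knob',tri(A,(237.6,124.2),B,(384.2,398.2)))
for n,d in (('sc',A),('si',B)):
    im=d['image'];hsv=cv2.cvtColor(im,cv2.COLOR_BGR2HSV)
    for nm,lo,hi in (('lb',100,112),('vio',126,145),('amb',8,16),('grn',55,80)):
        m=(hsv[...,0]>=lo)&(hsv[...,0]<=hi)&(hsv[...,1]>120)
        nl,l,st,ce=cv2.connectedComponentsWithStats(m.astype(np.uint8))
        print(n,nm,[(st[i].tolist()) for i in range(1,nl) if st[i,4]>500])
```

```text
rim [[435.0, 211.0], [425.0, 251.0], [487.0, 266.0], [497.0, 226.0]] c [461.3 238.6] edges [40.8, 63.4, 41.4, 64.1] ang [103.9, 14.4, -75.1, -166.1]
rim [[436.0, 210.0], [425.0, 248.0], [486.0, 262.0], [498.0, 225.0]] c [461.3 236.2] edges [39.6, 63.1, 39.3, 63.0] ang [107.0, 13.1, -73.2, -166.7]
bot [[497.0, 226.0], [487.0, 266.0], [427.0, 251.0]] c [470.3 247.5] edges [41.2, 62.1, 74.9] ang [104.3, -166.3, -19.6]
bot [[434.0, 211.0], [498.0, 228.0]] c [466.  219.1] edges [65.3, 65.3] ang [15.2, -164.8]
plate [[651.0, -233.0], [513.0, -234.0], [513.0, -130.0], [654.0, -132.0]] c [ 582.9 -182.3] edges [137.7, 103.8, 140.6, 101.0] ang [-179.7, 90.0, -0.9, -91.6]
plate [[511.0, -138.0], [653.0, -138.0], [651.0, -239.0], [510.0, -239.0]] c [ 581.4 -188.5] edges [141.2, 101.0, 140.6, 101.4] ang [-0.3, -91.0, 179.9, 89.4]
outline [[620.0, -212.0], [542.0, -212.0], [542.0, -157.0], [619.0, -157.0]] c [ 580.9 -184.3] edges [78.4, 55.3, 77.5, 55.3] ang [179.8, 90.0, -0.1, -89.0]
outline [[541.0, -159.0], [622.0, -159.0], [621.0, -215.0], [542.0, -215.0]] c [ 581.8 -187.1] edges [80.6, 55.6, 79.0, 56.0] ang [-0.3, -90.7, 179.9, 90.9]
knob (array([ 563.26925594, -281.38406173,   91.25260734]), np.float64(0.12608593593595757))
sc lb [[356, 192, 37, 56, 1655], [238, 230, 40, 60, 1861]]
sc vio [[293, 211, 37, 57, 1669], [153, 424, 36, 40, 1085]]
sc amb []
sc grn [[62, 190, 62, 47, 2215], [425, 357, 71, 75, 2988]]
si lb [[303, 34, 25, 42, 824], [207, 42, 26, 42, 768], [371, 193, 38, 58, 1712], [251, 201, 37, 58, 1729]]
si vio [[272, 37, 24, 42, 830], [449, 150, 24, 33, 570], [319, 198, 36, 59, 1702]]
si amb [[52, 0, 68, 79, 1995], [128, 0, 41, 52, 738], [316, 116, 37, 58, 1819]]
si grn [[30, 0, 52, 77, 1489], [258, 108, 33, 61, 1077], [535, 321, 78, 66, 3816]]
```

Run:
```python
from h import *
from workcell import ctrl
A,B=load('scene0'),load('side0')
# tumblers: rim ellipse approx centres = top of bbox; rim top edge & intersections -> bbox-x centre, rim center pixel
pr={'t0':((356,192,37),(251,201,37)),'t1':((293,211,37),(319,198,36)),'t2':((238,230,40),(371,193,38))}
for k,(a,b) in pr.items():
    # fit ellipse centre: bbox top + ~0.33*width
    p=(a[0]+a[2]/2,a[1]+.33*a[2]);q=(b[0]+b[2]/2,b[1]+.33*b[2])
    print(k,onz(A,p,130).round(0),onz(B,q,130).round(0),[x.round(0) if hasattr(x,'round') else x for x in tri(A,p,B,q)])
# green & amber in scene: rim approx
im=A['image'];hsv=cv2.cvtColor(im,cv2.COLOR_BGR2HSV);
for nm,d,lo,hi,roi in (('grn',A,55,80,(400,340,120,120)),('grn',B,55,80,(250,100,60,80)),('amb',A,8,22,(320,350,100,110)),('amb',B,8,22,(300,100,80,90))):
    hsv=cv2.cvtColor(d['image'],cv2.COLOR_BGR2HSV);m=((hsv[...,0]>=lo)&(hsv[...,0]<=hi)&(hsv[...,1]>150)).astype(np.uint8)
    x,y,w,h=roi;z=np.zeros_like(m);z[y:y+h,x:x+w]=m[y:y+h,x:x+w]
    c=max(cv2.findContours(z,cv2.RETR_EXTERNAL,cv2.CHAIN_APPROX_NONE)[0],key=cv2.contourArea)
    h=cv2.approxPolyDP(cv2.convexHull(c),2.5,True)[:,0]
    print(nm,[(p.tolist(),onz(d,p,110)[:2].round(0).tolist(),onz(d,p,0)[:2].round(0).tolist()) for p in h])
s=ctrl.sense();M=R.from_euler('xyz',s['tcp_rot'],degrees=True).as_matrix();print(M.round(3),s['tcp_pos'],s['force'])
```

```text
t0 [463.  41. 130.] [462.  38. 130.] [array([462.,  40., 129.]), np.float64(0.0)]
t1 [570.  25. 130.] [572.  25. 130.] [array([571.,  25., 130.]), np.float64(2.0)]
t2 [659.  19. 130.] [660.  18. 130.] [array([660.,  19., 130.]), np.float64(1.0)]
grn [([452, 357], [507.0, 303.0], [457.0, 277.0]), ([494, 383], [482.0, 359.0], [427.0, 341.0]), ([462, 431], [557.0, 387.0], [515.0, 374.0]), ([425, 405], [578.0, 338.0], [539.0, 318.0])]
grn [([273, 127], [505.0, 302.0], [521.0, 459.0])]
amb [([381, 370], [601.0, 272.0], [566.0, 241.0]), ([400, 394], [597.0, 311.0], [562.0, 286.0]), ([391, 417], [624.0, 330.0], [593.0, 308.0]), ([355, 444], [681.0, 336.0], [660.0, 315.0]), ([339, 422], [685.0, 304.0], [664.0, 277.0]), ([342, 396], [664.0, 277.0], [640.0, 246.0])]
amb [([346, 116], [659.0, 312.0], [705.0, 471.0]), ([352, 126], [663.0, 275.0], [710.0, 428.0]), ([349, 167], [625.0, 151.0], [664.0, 279.0]), ([322, 173], [572.0, 143.0], [602.0, 270.0]), ([316, 161], [568.0, 179.0], [597.0, 313.0]), ([317, 121], [596.0, 306.0], [630.0, 464.0])]
[[-0.001  0.904  0.427]
 [ 0.001  0.427 -0.904]
 [-1.    -0.    -0.001]] [ 277.08917413 -587.46397831  186.02174912] [0.4342531  0.17388328 0.49303531]
```

```bash
python3 -m pendant '[[0,0,3.5,-1.7,0.09],[0,0,7,-3.5,0.18],[0,0,10.5,-5.2,0.27],[0,0,14,-6.9,0.36],[0,0,17.5,-8.7,0.4415]]'
python3 - <<'E'
from h import *
from workcell import ctrl
s=ctrl.sense();M=R.from_euler('xyz',s['tcp_rot'],degrees=True).as_matrix();print(M.round(3),s['tcp_pos'],s['force'],s['opening'])
E
```

```text
clock: 0.65
tcp_pos: [399.1, -433.1, 186.6]
tcp_rot: [-113.3, 90.0, 156.5]
force: [-0.2, -0.0, -0.1]
opening: 54.9
[[-0.     1.    -0.004]
 [ 0.    -0.004 -1.   ]
 [-1.    -0.    -0.   ]] [ 399.11089267 -433.13869167  186.55329415] [-0.17311568 -0.0191072  -0.07659629] 54.86564981517701
```

```bash
python3 -m pendant '[[0,0,2.8,-3.8,0],[0,0,5.6,-7.6,0],[0,0,8.4,-11.4,0],[0,0,11.3,-15.2,0],[0,0,11.3,-15.2,0]]'; python3 -m pendant '[[0,3,0,0,0],[0,6,0,0,0],[0,9,0,0,0],[0,10.8,0,0,0],[0,10.8,0,0,0]]'
python3 - <<'E'
from workcell import viewer
import cv2
for n in ['scene','side']: cv2.imwrite(f'pics/{n}1.png',viewer.snapshot(n)['image'])
E
```

```text
clock: 1.15
tcp_pos: [516.6, -273.5, 186.8]
tcp_rot: [148.9, 89.7, 59.6]
force: [0.5, 0.3, -0.6]
opening: 14.5
clock: 1.65
tcp_pos: [508.9, -281.6, 75.4]
tcp_rot: [-118.5, 89.6, 151.5]
force: [-0.4, -0.6, 0.3]
opening: 0.2
```

View pics/scene1.png

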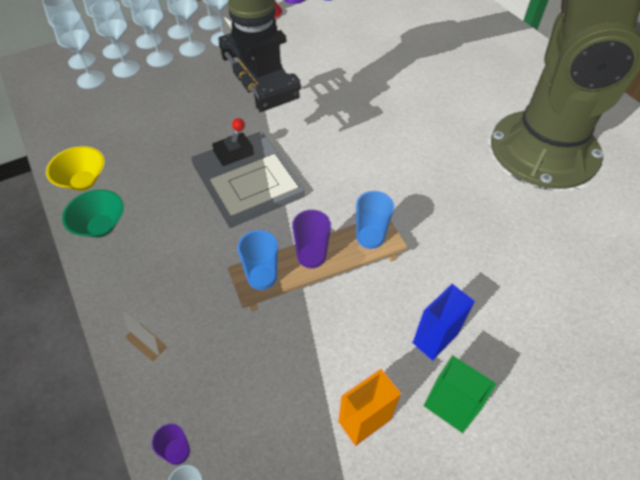

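View pics/side1.png

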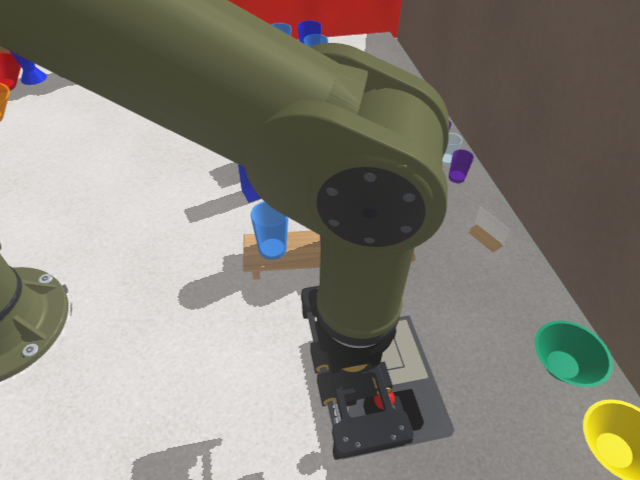

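The gripper is in position on the robot side of the knob, with the fingertip at about (265,105) in the scene view. Now the push.

```bash
python3 -m pendant '[[0,0,1.2,0,0],[0,0,2.4,0,0],[0,0,3.6,0,0],[0,0,4.6,0,0],[0,0,5.6,0,0]]'; python3 -m pendant '[[0,0,0.4,0,0],[0,0,0.8,0,0],[0,0,1.2,0,0],[0,0,1.5,0,0],[0,0,1.5,0,0]]'
python3 - <<'E'
from h import *
from workcell import viewer
for n in ['scene','side']:
    d=viewer.snapshot(n); im=d['image']; hsv=cv2.cvtColor(im,cv2.COLOR_BGR2HSV)
    k=((hsv[...,0]<8)|(hsv[...,0]>172))&(hsv[...,1]>150)&(hsv[...,2]>60)
    nl,l,st,ce=cv2.connectedComponentsWithStats(k.astype(np.uint8))
    print(n,[(st[i].tolist(),ce[i].round(1),onz(d,ce[i],91).round(0)) for i in range(1,nl) if st[i,4]>20])
    cv2.imwrite(f'pics/{n}2.png',cv2.resize(im[80:240,160:360] if n=='scene' else im[300:460,270:470],None,fx=3,fy=3))
E
```

```text
clock: 2.25
tcp_pos: [568.9, -282.4, 79.0]
tcp_rot: [87.9, 90.0, -2.1]
force: [-0.2, 0.0, -0.1]
opening: 0.8
clock: 2.75
tcp_pos: [582.8, -282.6, 78.9]
tcp_rot: [65.8, 90.0, -24.2]
force: [-0.8, 0.3, -0.4]
opening: 0.3
scene [([259, 0, 22, 18, 301], array([269.4,   9.2]), array([ 331., -615.,   91.])), ([232, 119, 12, 12, 106], array([237.7, 124.3]), array([ 563., -281.,   91.]))]
side [([338, 0, 64, 30, 1003], array([378.6,   9.8]), array([891., 847.,  91.])), ([0, 52, 20, 38, 568], array([ 8.3, 69.5]), array([-81., 678.,  91.])), ([374, 388, 21, 22, 314], array([383.8, 398.6]), array([ 563., -282.,   91.]))]
```

View pics/scene2.png

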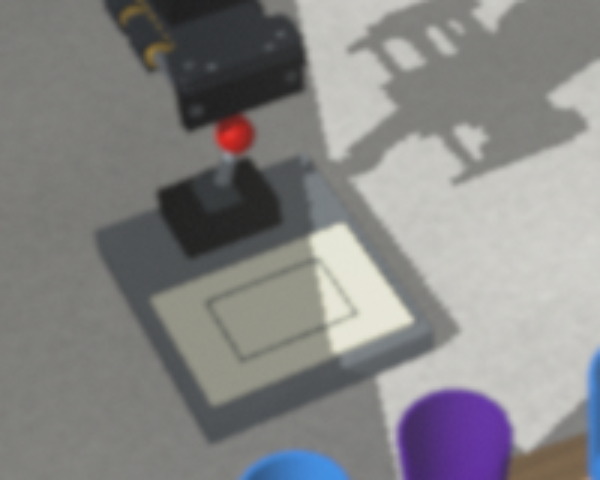

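```bash
python3 - <<'E'
from h import *
from workcell import viewer,ctrl
s=ctrl.sense();p=np.array(s['tcp_pos']);print(p,s['tcp_rot'],s['q'].round(1) if hasattr(s['q'],'round') else s['q'],s['force'])
for n in ['scene','side']:
    d=viewer.snapshot(n); im=d['image'].copy()
    for z in (0,20,51+19):
        u=proj(d,p+[0,0,z]);print(n,z,u.round(0));
        if z<60:cv2.circle(im,tuple(int(x) for x in u),2,(0,255,0),-1)
    cv2.imwrite(f'pics/{n}3.png',cv2.resize(im[20:240,120:360] if n=='scene' else im[260:480,230:470],None,fx=3,fy=2.5))
d=viewer.snapshot('wrist');cv2.imwrite('pics/wrist3.png',d['image'])
E
python3 -c "
import cv2,numpy as np
cv2.imwrite('pics/c3.png',cv2.resize(np.hstack([cv2.imread('pics/scene3.png'),cv2.imread('pics/side3.png')]),(800,400)))"
```

```text
[ 582.36614466 -282.78076024   78.8731593 ] [ -55.61165525   89.98478655 -145.66147847] [ 35.4  22.8 -15.1  90.6   6.3  67.5 -71. ] [-0.64240561  0.67215491  0.48988768]
scene 0 [229. 132.]
scene 20 [228. 124.]
scene 70 [224. 103.]
side 0 [397. 400.]
side 20 [400. 394.]
side 70 [406. 376.]
```

View pics/c3.png

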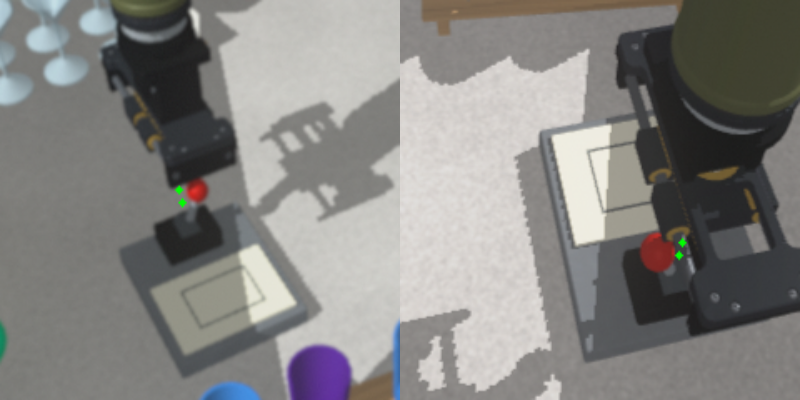

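View pics/wrist3.png

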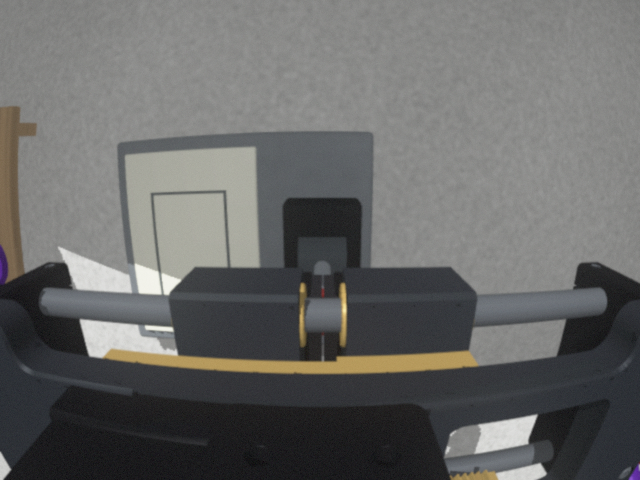

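Run:
```python
from h import *
from workcell import viewer,ctrl
a=viewer.snapshot('scene')['image'];b=viewer.snapshot('side')['image']
cv2.imwrite('pics/c4.png',np.hstack([cv2.resize(a[60:160,180:280],(400,400),interpolation=2),cv2.resize(b[330:450,330:450],(400,400),interpolation=2)]))
```

```text
(no output)
```

View pics/c4.png

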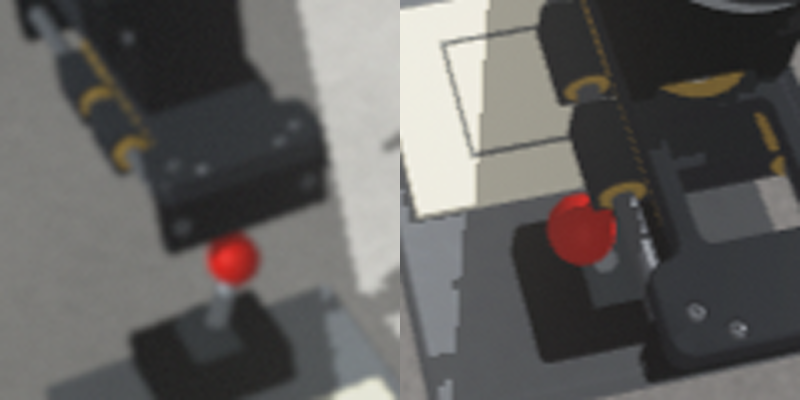

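Run:
```python
from h import *
a=cv2.imread('pics/wrist0.png');b=cv2.imread('pics/wrist3.png')
cv2.imwrite('pics/c5.png',np.vstack([cv2.resize(a[220:380,160:480],(640,320),interpolation=2),cv2.resize(b[220:360,242:402],(640,280*2),interpolation=2)[:280]]))
```

```text
(no output)
```

View pics/c5.png

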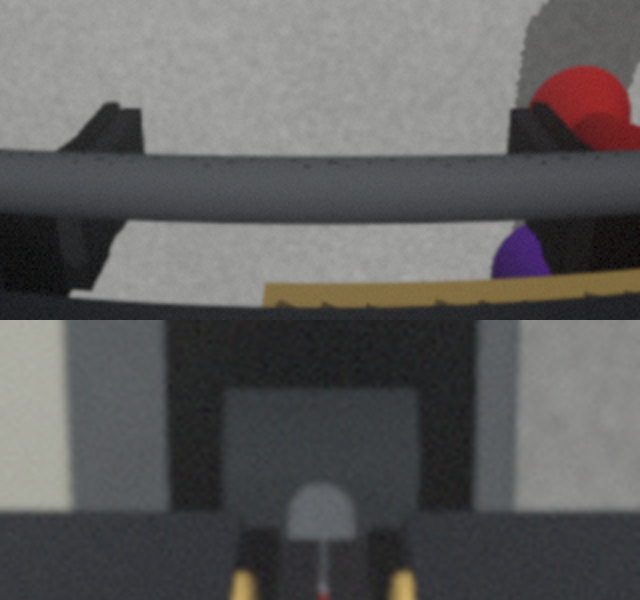

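Run:
```python
from h import *
A,B=load('scene0'),load('side0')
p=np.array([582.4,-282.8,78.9])
for y in (95,-95):
  for x in (-37,37):
    for z in (70,): print(x,y,z,'scene',proj(A,p+[x,y,z]).round(0),'side',proj(B,p+[x,y,z]).round(0))
# lower edge seen in scene at (222,122),(261,110); y-plane intersect
for u in ((222,122),(261,110)):
    c,v=ray(A,u)
    for Y in (-188,):
        t=(Y-c[1])/v[1]; print('at y',Y,(c+v*t).round(0))
for u in ((493-400)*.3+330,):pass
# side: near end plate (y=-378) corners crop (650,350),(800?)
for u in ((330+(650-400)*.3,330+300*.3),(330+(645-400)*.3,330+375*.3)):
    c,v=ray(B,u)
    for Y in (-378,): print('side at y',Y,(c+v*(Y-c[1])/v[1]).round(0))
```

```text
-37 95 70 scene [265. 127.] side [355. 315.]
37 95 70 scene [226. 142.] side [409. 305.]
-37 -95 70 scene [222.  69.] side [401. 465.]
37 -95 70 scene [186.  81.] side [467. 451.]
at y -188 [ 620. -188.  194.]
at y -188 [ 549. -188.  190.]
side at y -378 [ 529. -378.  280.]
side at y -378 [ 537. -378.  222.]
```

Expected fingertip pixels (229,132) in the scene view are empty, and the lever didn't move, so I don't trust the reported tip height. I'll back off and turn the gripper so both cameras can see the tips.

```bash
python3 -m pendant '[[0,-1,-2,0,0],[0,-2,-4,0,0],[0,-3,-7,0,-0.1],[0,-3,-10,0,-0.25],[0,-3,-10,0,-0.4]]' ; python3 -m pendant '[[0,0,0,0,-0.15],[0,0,0,0,-0.3],[0,0,0,0,-0.45],[0,0,0,0,-0.45],[0,0,0,0,-0.45]]'
python3 - <<'E'
from h import *
from workcell import viewer,ctrl
s=ctrl.sense();p=np.array(s['tcp_pos']);print(p,s['force'])
o=[]
for n in ['scene','side']:
    d=viewer.snapshot(n); np.save(n+'6.npy',d,allow_pickle=True); im=d['image']; u=proj(d,p);print(n,u)
    x,y=int(u[0])-60,int(u[1])-80; x=max(0,x);y=max(0,min(y,360)); print('crop',x,y)
    o.append(cv2.resize(im[y:y+120,x:x+120],(396,396),interpolation=2))
cv2.imwrite('pics/c6.png',np.hstack(o))
E
```

```text
clock: 3.6
tcp_pos: [478.6, -284.0, 109.2]
tcp_rot: [-79.8, 89.8, -146.8]
force: [0.6, -0.7, 0.1]
opening: 0.3
clock: 4.1
tcp_pos: [482.5, -282.7, 108.9]
tcp_rot: [-21.7, 90.0, -63.3]
force: [-0.4, 0.2, -0.6]
opening: 0.3
[ 482.50622341 -282.69129598  108.93829293] [-0.35257356  0.18940482 -0.55996242]
scene [274.16308143 103.15325396]
crop 214 23
side [322.80004967 405.58376797]
crop 262 325
```

View pics/c6.png

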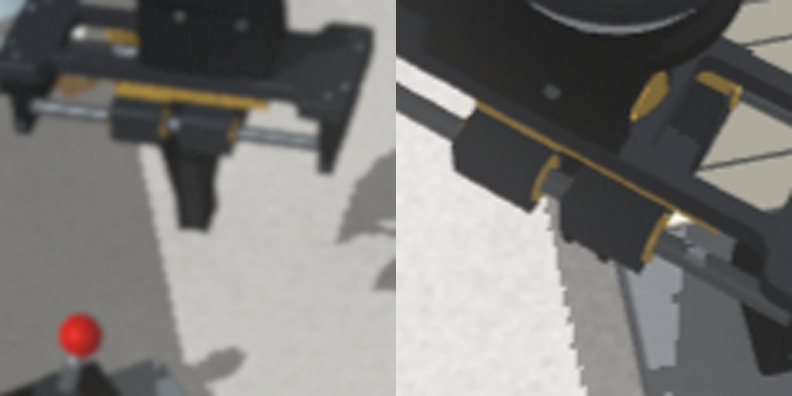

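The tip shows at (272,91) in the scene view, but the reported TCP projects to (274,103). I'll work out the real tip offset and check the reported pose against the wrist view of the plate.

```bash
cat >> h.py <<'E'
F=371.648;CX,CY=322.415,241.134
MT=np.array([[0,-0.244,0.97,-196.865],[0,-0.97,-0.244,66.569],[1,0,0,-0.247]])
def wonz(p,pos,M,z):
    dx,dy=p[0]-CX,p[1]-CY;r=np.hypot(dx,dy);th=r/F
    v=np.array([np.sin(th)*dx/r,np.sin(th)*dy/r,np.cos(th)]);v=M@MT[:,:3]@v;c=pos+M@MT[:,3]
    return c+v*(z-c[2])/v[2]
def wproj(t):
    q=MT[:,:3].T@(np.array(t,float)-MT[:,3]);r=np.hypot(q[0],q[1]);th=np.arctan2(r,q[2]);return np.array([CX,CY])+F*th*q[:2]/r
def tm(s): return R.from_euler('xyz',s['tcp_rot'],degrees=True).as_matrix()
E
python3 - <<'E'
from h import *
A=load('scene6')
for z in range(105,150,5): print(z,proj(A,[482.5,-282.7,z]).round(1))
M=R.from_euler('xyz',[-55.61165525,89.98478655,-145.66147847],degrees=True).as_matrix();p=np.array([582.37,-282.78,78.87])
for u in ((126,153),(257,147),(152,192),(226,191)): print(u,wonz(u,p,M,28).round(0))
for tx in (-48,-29,-19,0): print('tip proj wrist',tx,[wproj([tx,y,0]).round(0).tolist() for y in (-9.5,0.1,9.5)])
E
```

```text
105 [274.3 104.7]
110 [274.1 102.7]
115 [274.  100.7]
120 [273.8  98.6]
125 [273.7  96.5]
130 [273.5  94.4]
135 [273.4  92.3]
140 [273.2  90.2]
145 [273.  88.]
(126, 153) [ 653. -140.   28.]
(257, 147) [ 651. -239.   28.]
(152, 192) [ 623. -160.   28.]
(226, 191) [ 622. -217.   28.]
tip proj wrist -48 [[323.0, 325.0], [323.0, 306.0], [323.0, 286.0]]
tip proj wrist -29 [[323.0, 308.0], [323.0, 290.0], [323.0, 271.0]]
tip proj wrist -19 [[323.0, 300.0], [323.0, 282.0], [323.0, 265.0]]
tip proj wrist 0 [[323.0, 287.0], [323.0, 271.0], [323.0, 254.0]]
```

The pose is right: the plate corners seen from the wrist camera agree. The real fingertips sit about 29 mm short of the stated TCP, and both cameras agree on that. I'll go lower so the true tip is at z≈90 and push with care. TCP z stays above the 59 mm barrel, so this is safe under either reading.

```bash
python3 -m pendant '[[0,0,0,0,0.14],[0,0,0,0,0.28],[0,0,0,0,0.42],[0,0,0,0,0.56],[0,0,0,0,0.7]]' ; python3 -m pendant '[[0,1.2,0,0,0.15],[0,2.4,0,0,0.15],[0,3.6,0,0,0.15],[0,4.8,0,0,0.15],[0,4.8,0,0,0.15]]'
python3 - <<'E'
from h import *
from workcell import ctrl
s=ctrl.sense();print(s['tcp_pos'],tm(s).round(3)[:,1],s['force'])
E
```

```text
clock: 4.7
tcp_pos: [482.6, -282.6, 108.9]
tcp_rot: [-4.6, 90.0, -86.5]
force: [0.7, -0.3, 0.2]
opening: 0.4
clock: 5.2
tcp_pos: [480.9, -281.7, 58.4]
tcp_rot: [-121.2, 89.8, 148.8]
force: [-0.2, -0.1, -0.1]
opening: -0.0
[ 480.91308073 -281.71657213   58.37403307] [ 1.     0.001 -0.004] [-0.2071053  -0.13633196 -0.13012065]
```

```bash
python3 -m pendant '[[0,-0.2,1.5,0,0],[0,-0.2,3,0,0],[0,-0.2,4.5,0,0],[0,-0.2,5.5,0,0],[0,-0.2,6.5,0,0]]'; python3 -m pendant '[[0,0,0.5,0,0],[0,0,1,0,0],[0,0,1.5,0,0],[0,0,2,0,0],[0,0,2,0,0]]'
python3 - <<'E'
from h import *
from workcell import viewer
for n in ['scene','side']:
    d=viewer.snapshot(n); im=d['image']; hsv=cv2.cvtColor(im,cv2.COLOR_BGR2HSV)
    k=((hsv[...,0]<8)|(hsv[...,0]>172))&(hsv[...,1]>150)&(hsv[...,2]>60)
    nl,l,st,ce=cv2.connectedComponentsWithStats(k.astype(np.uint8))
    print(n,[(st[i].tolist(),ce[i].round(1),onz(d,ce[i],94).round(0)) for i in range(1,nl) if st[i,4]>20 and st[i,1]>100])
    cv2.imwrite(f'pics/{n}7.png',im)
E
python3 -c "
import cv2
cv2.imwrite('pics/c7.png',cv2.resize(cv2.imread('pics/scene7.png')[60:200,170:310],None,fx=4,fy=4))"
```

```text
clock: 5.7
tcp_pos: [546.5, -282.8, 63.6]
tcp_rot: [-93.0, 89.8, 177.0]
force: [-13.1, 2.8, 23.0]
opening: 0.3
clock: 6.2
tcp_pos: [569.4, -283.1, 65.0]
tcp_rot: [62.7, 89.8, -27.3]
force: [-0.7, -0.2, 0.1]
opening: 0.8
scene [([219, 122, 12, 12, 107], array([224.5, 127.6]), array([ 590., -282.,   94.]))]
side [([401, 394, 14, 10, 109], array([407.5, 398.6]), array([ 592., -289.,   94.]))]
```

View pics/c7.png

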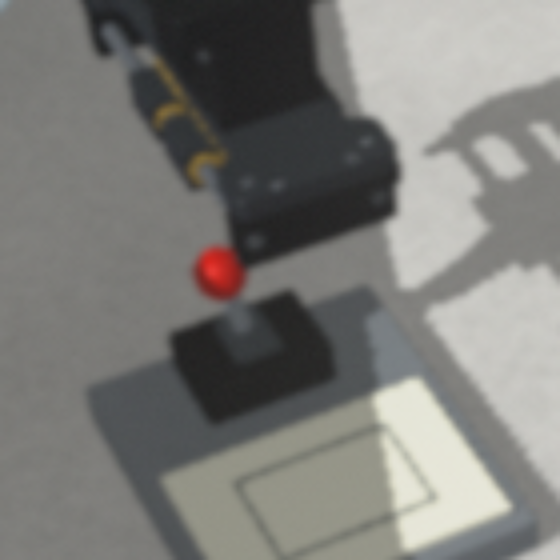

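The knob moved to x≈590 and the target is 606. The force peaked upward, so the tip rode high on the ball. I'll back off, go 14 mm lower and finish the push.

```bash
python3 -m pendant '[[0,0,-1,0,0],[0,0.5,-2,0,0],[0,1.2,-2,0,0],[0,1.6,-2,0,0],[0,1.6,-2,0,0]]'; python3 -m pendant '[[0,0,0.6,0,0],[0,0,1.2,0,0],[0,0,1.8,0,0],[0,0,2.4,0,0],[0,0,2.8,0,0]]';python3 -m pendant '[[0,0,0.2,0,0],[0,0,0.4,0,0],[0,0,0.6,0,0],[0,0,0.7,0,0],[0,0,0.7,0,0]]'
cat > knob.py <<'E'
from h import *
from workcell import viewer
for n in ['scene','side']:
    d=viewer.snapshot(n); im=d['image']; hsv=cv2.cvtColor(im,cv2.COLOR_BGR2HSV)
    k=((hsv[...,0]<8)|(hsv[...,0]>172))&(hsv[...,1]>150)&(hsv[...,2]>60)
    nl,l,st,ce=cv2.connectedComponentsWithStats(k.astype(np.uint8))
    print(n,[(st[i].tolist(),ce[i].round(1),onz(d,ce[i],91).round(0)) for i in range(1,nl) if st[i,4]>20 and st[i,1]>100])
E
python3 knob.py
```

```text
clock: 6.8
tcp_pos: [546.9, -282.3, 45.6]
tcp_rot: [-120.6, 89.9, 149.3]
force: [-0.3, 0.6, -0.1]
opening: 0.4
clock: 7.3
tcp_pos: [576.0, -282.6, 46.8]
tcp_rot: [-91.5, 90.0, 178.5]
force: [-2.2, 0.5, -0.2]
opening: 0.4
clock: 7.8
tcp_pos: [582.4, -282.6, 46.6]
tcp_rot: [-104.9, 90.0, 165.0]
force: [-1.1, -0.3, -1.6]
opening: 0.4
scene [([213, 127, 10, 12, 95], array([217.5, 132.6]), array([ 606., -279.,   91.]))]
side [([411, 398, 13, 6, 48], array([416.8, 400.6]), array([ 603., -293.,   91.]))]
```

```bash
python3 -m pendant '[[0,0,0.2,0,0],[0,0,0.4,0,0],[0,0,0.6,0,0],[0,0,0.6,0,0],[0,0,0.6,0,0]]'; python3 knob.py
```

```text
clock: 8.4
tcp_pos: [583.1, -282.8, 46.5]
tcp_rot: [-97.4, 89.4, 172.5]
force: [-13.4, 2.0, 6.4]
opening: 0.5
scene [([213, 127, 9, 12, 84], array([217., 133.]), array([ 607., -278.,   91.]))]
side [([413, 398, 11, 6, 39], array([417.6, 400.8]), array([ 604., -293.,   91.]))]
```

The lever is against its stop (−13 N, knob x≈606). Now I'll retreat, rise, and cross to above the blue vase.

```bash
python3 -m pendant '[[0,0,-2,0,0],[0,0,-5,0,0],[0,-4,-6,0,0],[0,-9,-6,0,0],[0,-14,-6,0,0]]'; python3 knob.py; python3 -m pendant '[[0.5,-3,0,0,0],[1,-6,0,0,0],[1,-8,-1,-2,0],[1,-9,-2,-6,0],[1,-9,-3,-10,0]]';  python3 -m pendant '[[1,0,-1,-4,-0.05],[1,0,-2,-8,-0.1],[1,0,-2,-12,-0.15],[1,0,-3,-16,-0.2],[1,0,-3,-20,-0.248]]'
python3 - <<'E'
from h import *
from workcell import ctrl
s=ctrl.sense();M=tm(s);p=s['tcp_pos'];print(p,M[:,1].round(3),s['force'],(M.T@(np.array([461.5,237.5,250])-p)).round(1))
E
```

```text
clock: 9.0
tcp_pos: [528.6, -282.7, 189.0]
tcp_rot: [67.6, 89.9, -22.5]
force: [2.0, 0.4, -0.2]
opening: 0.2
scene [([213, 127, 11, 12, 99], array([217.8, 132.8]), array([ 606., -278.,   91.]))]
side [([409, 395, 16, 9, 93], array([416.9, 399.1]), array([ 604., -291.,   91.]))]
clock: 9.6
tcp_pos: [500.2, -182.2, 279.3]
tcp_rot: [73.4, 89.7, -16.7]
force: [0.5, 1.3, 0.1]
opening: 32.2
clock: 10.1
tcp_pos: [468.8, 19.3, 277.7]
tcp_rot: [58.7, 89.8, -17.0]
force: [0.9, -0.4, 0.3]
opening: 72.6
[468.79214494  19.25519055 277.72193411] [0.969 0.247 0.003] [ 0.93963239 -0.36067002  0.28191734] [  27.5   46.7 -213.3]
```

```bash
python3 -m pendant '[[1,0,1,-4.5,0],[1,0,2,-9,0],[1,0,3,-13.5,0],[1,0,4,-18,0],[1,0,4.7,-21.3,0]]';  python3 -m pendant '[[1,1,0,0,0],[1,3,0,0,0],[1,5,0,0,0],[1,5,0,0,0],[1,5,0,0,0]]'
python3 - <<'E'
from h import *
from workcell import ctrl,viewer
s=ctrl.sense();M=tm(s);p=s['tcp_pos'];print(p,M[:,1].round(3),s['opening'],(M.T@(np.array([461.5,237.5,250])-p)).round(1))
d=viewer.snapshot('wrist');cv2.imwrite('pics/wrist8.png',d['image'])
d=viewer.snapshot('scene');cv2.imwrite('pics/scene8.png',d['image'])
for x in (-33,33):
  for y in (-21,21):
    a=np.radians(14.2);w=np.array([461.5+x*np.cos(a)-y*np.sin(a),237.5+x*np.sin(a)+y*np.cos(a),110]);print(wproj(M.T@(w-p)).round(0))
E
```

```text
clock: 10.6
tcp_pos: [461.9, 239.7, 277.8]
tcp_rot: [112.3, 89.8, 36.7]
force: [-0.1, 0.6, -1.0]
opening: 86.9
clock: 11.1
tcp_pos: [462.7, 235.0, 227.2]
tcp_rot: [78.1, 90.0, 2.2]
force: [0.7, 0.8, 0.3]
opening: 87.1
[462.65518508 235.03666073 227.22547811] [0.97  0.244 0.001] 87.09499426363797 [-22.8  -0.5  -2.7]
[343. 264.]
[296. 264.]
[344. 190.]
[295. 190.]
```

View pics/wrist8.png

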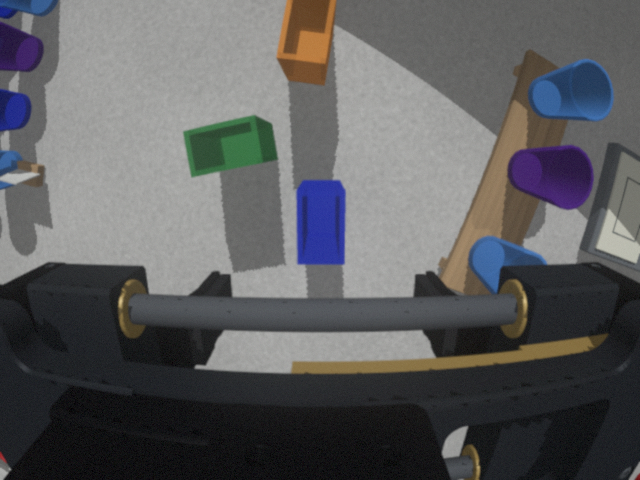

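View pics/scene8.png

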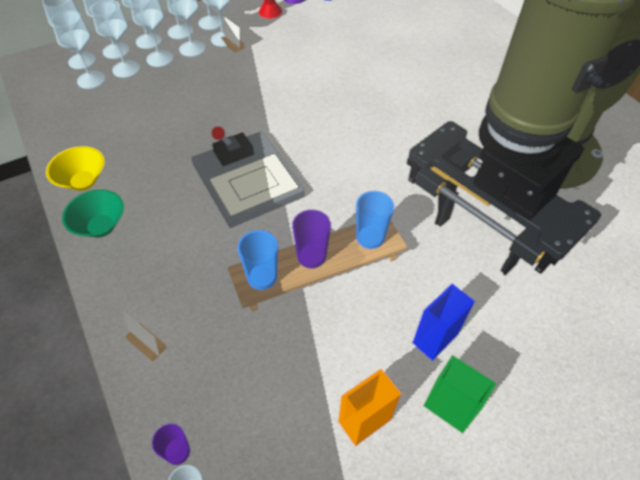

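The wrist view shows the blue vase centred between the jaws, with rim corners near (298,264), (345,264) and (344,190), matching the prediction within 3 px. Green at (230,145) and amber at (307,40) are clear of the fingers. The knob in the scene view is at (218,132), so it's on. Descending.

```bash
python3 -m pendant '[[1,3,0,-0.2,0],[1,6,0,-0.2,0],[1,9,0,-0.2,0],[1,11,0,-0.2,0],[1,11,0,-0.2,0]]';python3 - <<'E'
from h import *
from workcell import ctrl,viewer
s=ctrl.sense();M=tm(s);p=s['tcp_pos'];print(p,M[:,1].round(3),s['force'],(M.T@(np.array([461.5,237.5,42])-p)).round(1))
d=viewer.snapshot('wrist')['image'];e=viewer.snapshot('scene')['image'];t=viewer.snapshot('side')['image']
cv2.imwrite('pics/c9.png',np.hstack([cv2.resize(d,(400,300)),cv2.resize(e[200:380,370:610],(400,300))]))
cv2.imwrite('pics/side9.png',t)
E
```

```text
clock: 11.7
tcp_pos: [460.5, 236.5, 115.2]
tcp_rot: [-86.2, 89.8, -162.1]
force: [0.1, -0.6, -1.2]
opening: 87.2
[460.53202099 236.45577224 115.15416166] [ 0.97   0.244 -0.004] [ 0.11083495 -0.60093065 -1.21964098] [73.1  1.5 -0.8]
```

View pics/c9.png

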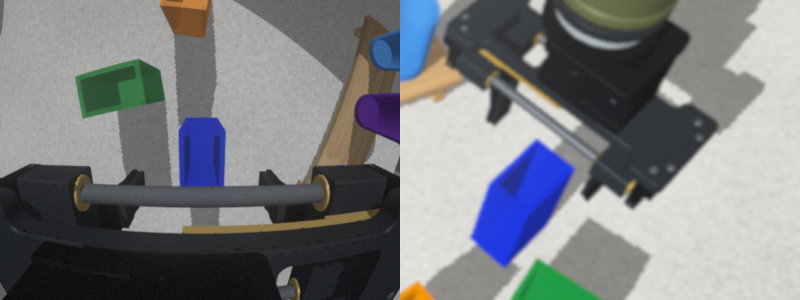

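```bash
python3 -m pendant '[[1,2,0,-0.1,0],[1,4,0,-0.1,0],[1,6,0,-0.1,0],[1,7.2,0,-0.1,0],[1,7.2,0,-0.1,0]]';python3 - <<'E'
from h import *
from workcell import ctrl,viewer
s=ctrl.sense();M=tm(s);p=s['tcp_pos'];print(p,M[:,1].round(3),s['force'],(M.T@(np.array([461.5,237.5,42])-p)).round(1))
d=viewer.snapshot('wrist')['image'];e=viewer.snapshot('scene')['image'];t=viewer.snapshot('side')['image']
cv2.imwrite('pics/c10.png',np.hstack([cv2.resize(t[80:230,180:380],(400,300)),cv2.resize(e[200:380,370:610],(400,300))]))
E
```

```text
clock: 12.35
tcp_pos: [461.3, 238.1, 44.5]
tcp_rot: [-86.7, 89.9, -162.5]
force: [0.4, -0.3, 0.0]
opening: 86.8
[461.27134532 238.12126501  44.54520866] [ 0.97   0.245 -0.001] [ 0.42419325 -0.26840838  0.03565447] [2.5 0.1 0.7]
```

View pics/c10.png

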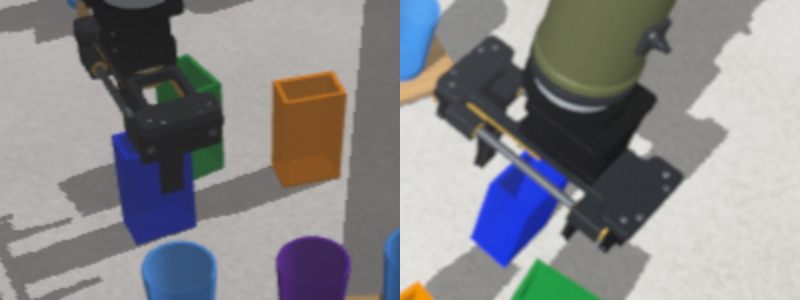

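Run:
```python
from h import *
from workcell import ctrl,viewer
s=ctrl.sense();M=tm(s);p=s['tcp_pos']
A,B=load('scene0'),load('side0')
for tx in (0,-29):
  for z in (43.5,58.5):
    print(tx,z,'side',[proj(B,p+M@np.array([tx,y,z])).round(1).tolist() for y in (-9.5,0,9.5)],'scene',[proj(A,p+M@np.array([tx,y,k*z])).round(0).tolist() for k in (1,-1) for y in (-9.5,9.5)])
t=viewer.snapshot('side')['image'];e=viewer.snapshot('scene')['image']
cv2.imwrite('pics/c11.png',np.hstack([cv2.resize(t[120:200,230:310],(400,400),interpolation=2),cv2.resize(e[250:350,410:510],(400,400),interpolation=2)]))
```

```text
0 43.5 side [[262.0, 188.1], [266.5, 186.8], [271.0, 185.4]] scene [[422.0, 304.0], [414.0, 311.0], [467.0, 341.0], [459.0, 349.0]]
0 58.5 side [[264.8, 192.8], [269.4, 191.4], [273.9, 190.0]] scene [[415.0, 298.0], [407.0, 305.0], [475.0, 348.0], [467.0, 356.0]]
-29 43.5 side [[260.9, 176.9], [265.5, 175.5], [270.1, 174.1]] scene [[425.0, 295.0], [417.0, 302.0], [472.0, 333.0], [464.0, 341.0]]
-29 58.5 side [[263.8, 181.6], [268.4, 180.2], [273.0, 178.8]] scene [[418.0, 289.0], [410.0, 296.0], [480.0, 340.0], [472.0, 348.0]]
```

View pics/c11.png

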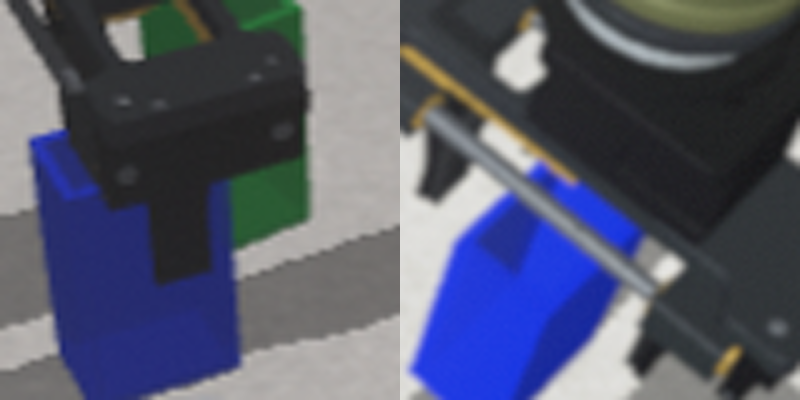

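The side view shows the finger tip corners at (261,177) and (272,174), matching the model of tips 29 mm short with no sideways offset. The true tips are at z≈73, well below the rim and centred on the vase. Closing now.

```bash
python3 -m pendant '[[0,0,0,0,0],[0,0,0,0,0],[0,0,0,0,0],[0,0,0,0,0],[0,0,0,0,0]]' 30; python3 -m pendant '[[0,0,0,0,0],[0,0,0,0,0],[0,0,0,0,0],[0,0,0,0,0],[0,0,0,0,0]]'; python3 -m pendant '[[0,-0.4,0,0,0],[0,-0.8,0,0,0],[0,-1.4,0,0,0],[0,-2,0,0,0],[0,-2,0,0,0]]'
python3 - <<'E'
from h import *
from workcell import ctrl,viewer
s=ctrl.sense();print(s['tcp_pos'],s['force'],s['opening'])
t=viewer.snapshot('side')['image'];e=viewer.snapshot('scene')['image']
cv2.imwrite('pics/c12.png',np.hstack([cv2.resize(t[100:220,200:320],(400,400),interpolation=2),cv2.resize(e[250:370,400:520],(400,400),interpolation=2)]))
E
```

```text
clock: 13.1
tcp_pos: [461.4, 238.3, 44.8]
tcp_rot: [-41.2, 90.0, -117.1]
force: [-0.4, 0.0, 0.1]
opening: 55.1
clock: 13.6
tcp_pos: [461.5, 238.1, 44.8]
tcp_rot: [-19.8, 90.0, -95.6]
force: [0.5, -0.5, -0.4]
opening: 41.9
clock: 14.1
tcp_pos: [462.3, 238.8, 66.0]
tcp_rot: [92.3, 89.9, 16.5]
force: [-0.8, 0.4, -2.9]
opening: 42.1
[462.25157048 238.79958314  65.97916158] [-0.7526699   0.38396544 -2.85438102] 42.102406599016554
```

View pics/c12.png

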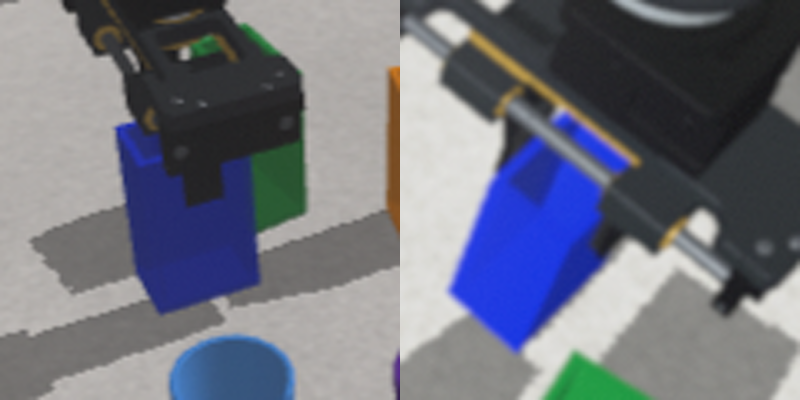

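It's lifted: opening 42.1 mm, and −2.9 N matches the vase's weight. Next I'll raise the underside to about 175 mm.

```bash
python3 -m pendant '[[0,-3,0,0,0],[0,-6,0,0,0],[0,-9.5,0,0,0],[0,-13,0,0,0],[0,-15.5,0,0,0]]'; python3 -m pendant '[[0,0,0.5,1,0.05],[0,0,1,3,0.1],[0,0,1.5,6,0.15],[0,0,2,9,0.2],[0,0,2.5,12,0.248]]'
python3 - <<'E'
from h import *
from workcell import ctrl,viewer
s=ctrl.sense();M=tm(s);p=s['tcp_pos'];print(p,M[:,1].round(3),s['force'],s['opening'],(M.T@(np.array([582,-186,220])-p)).round(1))
t=viewer.snapshot('side')['image'];e=viewer.snapshot('scene')['image']
cv2.imwrite('pics/c13.png',np.hstack([cv2.resize(t,(400,300)),cv2.resize(e,(400,300))]))
E
```

```text
clock: 14.7
tcp_pos: [461.8, 238.8, 222.0]
tcp_rot: [87.0, 89.9, 11.2]
force: [0.4, 0.3, -2.5]
opening: 41.4
clock: 15.2
tcp_pos: [515.6, 124.9, 218.9]
tcp_rot: [-59.3, 89.9, -149.6]
force: [0.8, 1.0, -2.6]
opening: 42.0
[515.55748414 124.85559219 218.90142187] [ 1.    -0.006 -0.001] [ 0.84530273  0.97365725 -2.57840661] 42.042227046659605 [ -0.9  68.2 310.5]
```

View pics/c13.png

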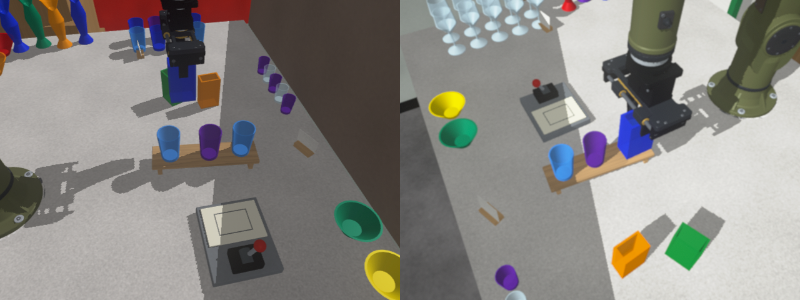

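```bash
python3 -m pendant '[[0,0,0.6,3,0],[0,0,1.2,6,0],[0,0,2,9,0],[0,0,2.8,12,0],[0,0,3.5,15,0]]'; python3 -m pendant '[[0,0,0.8,4,0],[0,0,1.6,8,0],[0,0,2.4,12,0],[0,0,3,15,0],[0,0,3.3,16,0]]'
python3 - <<'E'
from h import *
from workcell import ctrl,viewer
s=ctrl.sense();M=tm(s);p=s['tcp_pos'];print(p,M[:,1].round(4),s['force'],s['opening'],(M.T@(np.array([582,-186,220])-p)).round(1))
for n in ('side','scene'):
    d=viewer.snapshot(n);np.save(n+'14.npy',d,allow_pickle=True)
t=load('side14')['image'];e=load('scene14')['image']
cv2.imwrite('pics/c14.png',np.hstack([cv2.resize(t[180:420,220:460],(400,400)),cv2.resize(e[20:260,130:370],(400,400))]))
E
```

```text
clock: 15.8
tcp_pos: [550.1, -24.7, 219.2]
tcp_rot: [-84.7, 89.9, -174.9]
force: [0.8, -0.9, -3.1]
opening: 41.8
clock: 16.3
tcp_pos: [581.7, -189.1, 218.3]
tcp_rot: [-52.0, 89.8, -142.6]
force: [-0.5, -0.2, -3.8]
opening: 41.9
[ 581.68352109 -189.07067508  218.34115858] [ 1.     -0.0096 -0.0023] [-0.50789094 -0.1574655  -3.75000402] 41.8961472545614 [-1.7  0.3 -3.1]
```

View pics/c14.png

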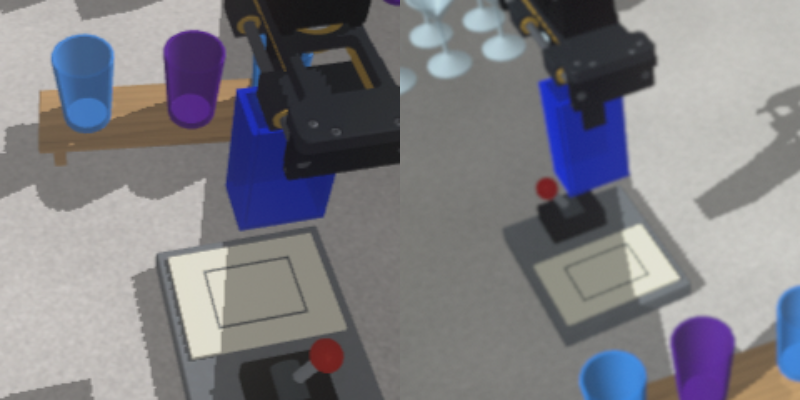

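```bash
python3 -m pendant '[[0,2,0,-0.2,0],[0,4,0,-0.2,0],[0,6.5,0,-0.2,0],[0,9,0,-0.2,0],[0,10,0,-0.2,0]]'; python3 -m pendant '[[0,0,0,0,0],[0,0,0,0,0],[0,0,0,0,0],[0,0,0,0,0],[0,0,0,0,0]]'
python3 - <<'E'
from h import *
from workcell import ctrl,viewer
s=ctrl.sense();M=tm(s);p=s['tcp_pos'];print(p,M.round(4).tolist(),s['force'],s['opening'],(M.T@(np.array([582,-186,118])-p)).round(1))
for n in ('side','scene'):
    d=viewer.snapshot(n);np.save(n+'15.npy',d,allow_pickle=True)
    for x,y in ((-33,-21),(33,-21),(33,21),(-33,21)): print(n,(x,y),[proj(d,[p[0]+x,p[1]+y,p[2]-44.8+z]).round(1).tolist() for z in (0,110)])
t=load('side15')['image'];e=load('scene15')['image']
cv2.imwrite('pics/c15.png',np.hstack([cv2.resize(t[260:420,300:460],(400,400),interpolation=2),cv2.resize(e[80:240,170:330],(400,400),interpolation=2)]))
E
```

```text
clock: 16.9
tcp_pos: [581.0, -177.4, 117.1]
tcp_rot: [-117.8, 89.7, 152.3]
force: [-1.2, -0.6, -3.8]
opening: 42.1
clock: 17.4
tcp_pos: [583.4, -180.1, 120.8]
tcp_rot: [63.9, 89.9, -26.2]
force: [-0.3, -0.5, -3.8]
opening: 42.1
[ 583.36999283 -180.09033437  120.77336193] [[0.0013, 1.0, -0.0007], [-0.0006, -0.0007, -1.0], [-1.0, 0.0013, 0.0006]] [-0.26816819 -0.50834698 -3.83261755] 42.08835076916259 [ 2.8 -1.4  5.9]
side (-33, -21) [[357.3, 350.4], [364.0, 306.3]]
side (33, -21) [[402.1, 342.3], [414.8, 297.8]]
side (33, 21) [[393.2, 317.7], [404.1, 271.8]]
side (-33, 21) [[350.0, 325.1], [355.4, 279.6]]
scene (-33, -21) [[262.3, 153.5], [257.3, 107.4]]
scene (33, -21) [[230.1, 165.9], [221.7, 120.1]]
scene (33, 21) [[239.4, 180.7], [231.9, 135.2]]
scene (-33, 21) [[272.3, 167.7], [268.1, 121.9]]
```

View pics/c15.png

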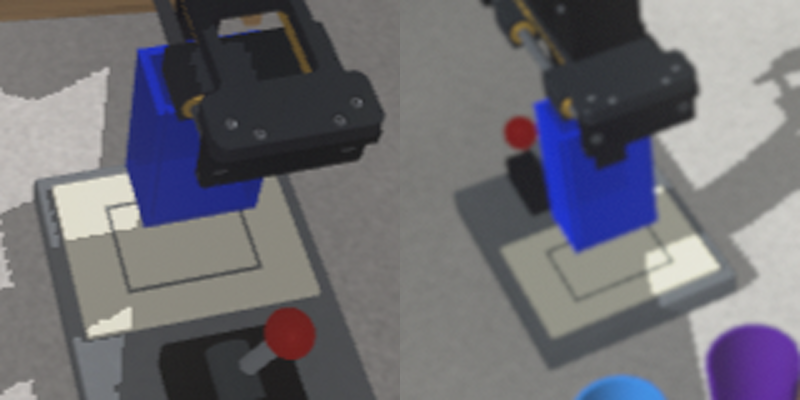

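The vase's bottom corners agree with the prediction to within about 2 px: side (358,350) and scene (241,180). So the underside is at z≈76 and upright. I'll correct the centring and settle.

```bash
python3 -m pendant '[[0,0.2,-0.1,0.2,0],[0,0.4,-0.1,0.4,0],[0,0.6,-0.1,0.6,0],[0,0.8,-0.1,0.6,0],[0,0.8,-0.1,0.6,0]]'; python3 -m pendant '[[0,0,0,0,0],[0,0,0,0,0],[0,0,0,0,0],[0,0,0,0,0],[0,0,0,0,0]]'; python3 -m pendant '[[0,0,0,0,0],[0,0,0,0,0],[0,0,0,0,0],[0,0,0,0,0],[0,0,0,0,0]]'
```

```text
clock: 18.0
tcp_pos: [581.5, -186.0, 111.3]
tcp_rot: [-111.4, 89.9, 158.5]
force: [-0.3, 0.5, -3.4]
opening: 41.8
clock: 18.5
tcp_pos: [581.9, -185.9, 111.9]
tcp_rot: [26.7, 90.0, -63.3]
force: [0.2, -0.4, -2.5]
opening: 42.1
clock: 19.0
tcp_pos: [581.9, -185.9, 111.8]
tcp_rot: [6.9, 90.0, -83.2]
force: [-0.2, 0.1, -2.8]
opening: 41.8
```

```bash
python3 -m pendant '[[0,0.3,0,0,0],[0,0.6,0,0,0],[0,0.9,0,0,0],[0,1.2,0,0,0],[0,1.4,0,0,0]]'; python3 -m pendant '[[0,0.2,0,0,0],[0,0.4,0,0,0],[0,0.6,0,0,0],[0,0.8,0,0,0],[0,0.9,0,0,0]]'; python3 -m pendant '[[0,0,0,0,0],[0,0,0,0,0],[0,0,0,0,0],[0,0,0,0,0],[0,0,0,0,0]]';  python3 -m pendant '[[0,0,0,0,0],[0,0,0,0,0],[0,0,0,0,0],[0,0,0,0,0],[0,0,0,0,0]]'
python3 - <<'E'
from h import *
from workcell import ctrl,viewer
s=ctrl.sense();M=tm(s);p=s['tcp_pos'];print(p,M.round(4).tolist(),s['force'],s['opening'])
for n in ('side','scene'):
    d=viewer.snapshot(n);np.save(n+'16.npy',d,allow_pickle=True)
    for x,y in ((-33,-21),(33,-21),(33,21),(-33,21)): print(n,(x,y),[proj(d,[p[0]+x,p[1]+y,p[2]-44.8+z]).round(1).tolist() for z in (0,110)])
t=load('side16')['image'];e=load('scene16')['image']
cv2.imwrite('pics/c16.png',np.hstack([cv2.resize(t[280:420,310:450],(400,400),interpolation=2),cv2.resize(e[100:240,190:330],(400,400),interpolation=2)]))
cv2.imwrite('pics/f16.png',np.hstack([cv2.resize(t,(400,300)),cv2.resize(e,(400,300))]))
E
```

```text
clock: 19.5
tcp_pos: [581.6, -185.9, 97.3]
tcp_rot: [-98.6, 90.0, 171.4]
force: [0.5, 0.4, -2.3]
opening: 41.7
clock: 20.0
tcp_pos: [581.8, -185.9, 88.6]
tcp_rot: [-79.9, 90.0, -170.0]
force: [0.3, 0.1, -3.3]
opening: 41.6
clock: 20.5
tcp_pos: [581.9, -185.9, 88.9]
tcp_rot: [44.4, 90.0, -45.6]
force: [-0.1, -1.1, -3.7]
opening: 41.6
clock: 21.0
tcp_pos: [581.9, -185.9, 88.9]
tcp_rot: [29.0, 90.0, -61.0]
force: [-0.7, 0.3, -3.6]
opening: 41.8
[ 581.88850522 -185.94920919   88.86496264] [[0.0, 1.0, -0.0007], [-0.0001, -0.0007, -1.0], [-1.0, 0.0, 0.0001]] [-0.66800007  0.33672485 -3.64340444] 41.755070410555355
side (-33, -21) [[355.7, 365.1], [362.0, 324.4]]
side (33, -21) [[399.3, 357.0], [411.2, 315.8]]
side (33, 21) [[390.7, 332.5], [401.0, 289.9]]
side (-33, 21) [[348.6, 339.9], [353.7, 297.7]]
scene (-33, -21) [[263.0, 163.1], [258.2, 119.4]]
scene (33, -21) [[231.7, 175.4], [223.8, 131.9]]
scene (33, 21) [[240.8, 189.9], [233.6, 146.9]]
scene (-33, 21) [[272.6, 177.1], [268.7, 133.7]]
```

View pics/c16.png

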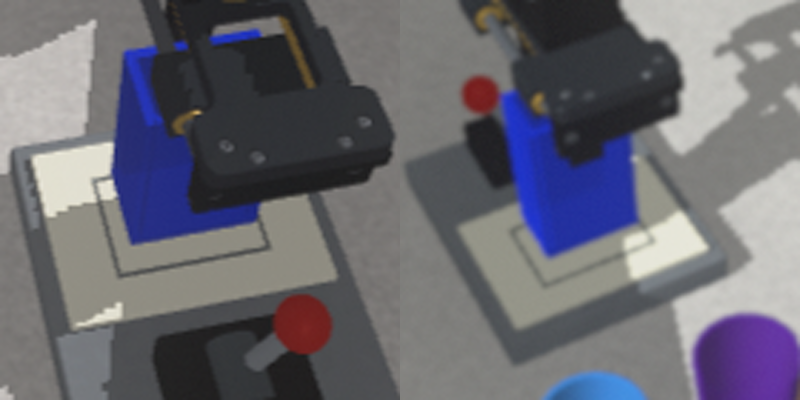

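View pics/f16.png

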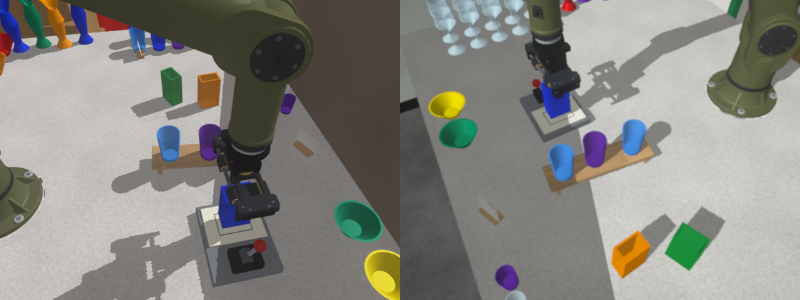

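Run:
```python
from h import *
A,B=load('scene16'),load('side16')
for d,lo in ((A,'sc'),(B,'si')):
    hsv=cv2.cvtColor(d['image'],cv2.COLOR_BGR2HSV);m=((hsv[...,0]>112)&(hsv[...,0]<126)&(hsv[...,1]>150)).astype(np.uint8);z=np.zeros_like(m)
    x,y,w,h=(210,110,80,100) if lo=='sc' else (330,280,90,100); z[y:y+h,x:x+w]=m[y:y+h,x:x+w]
    c=max(cv2.findContours(z,cv2.RETR_EXTERNAL,cv2.CHAIN_APPROX_NONE)[0],key=cv2.contourArea)
    H=cv2.approxPolyDP(cv2.convexHull(c),2,True)[:,0]
    for q in H: print(lo,q.tolist(),onz(d,q,44)[:2].round(1),onz(d,q,154)[:2].round(1))
```

```text
sc [226, 133] [ 577.6 -319.9] [ 612.5 -202.7]
sc [231, 132] [ 567.6 -317.7] [ 603.9 -200.8]
sc [269, 147] [ 519.1 -241.1] [ 562.7 -135.6]
sc [272, 176] [ 548.6 -168.2] [587.8 -73.7]
sc [241, 188] [ 612.6 -169.2] [642.2 -74.5]
sc [229, 162] [ 605.2 -241.8] [ 635.9 -136.3]
si [354, 298] [576.1 -92.4] [ 549.2 -165.5]
si [364, 296] [592.9 -91.8] [ 563.1 -164.9]
si [399, 351] [ 617.5 -197.4] [ 583.5 -252.3]
si [398, 356] [ 613.5 -204.9] [ 580.2 -258.5]
si [356, 364] [ 549.7 -205.3] [ 527.4 -258.8]
si [350, 343] [ 549.6 -170.4] [ 527.3 -229.9]
```

```bash
python3 knob.py
python3 - <<'E'
from h import *
from workcell import ctrl,viewer,close_job
a=load('scene0')['image'];b=viewer.snapshot('scene')['image']
def bb(im,lo,hi,r):
    h=cv2.cvtColor(im,cv2.COLOR_BGR2HSV);x,y,w,k=r;m=((h[...,0]>=lo)&(h[...,0]<=hi)&(h[...,1]>120))[y:y+k,x:x+w];v,u=np.nonzero(m);return u.mean().round(1)+x,v.mean().round(1)+y
for lo,hi,r in ((100,112,(350,185,50,70)),(126,145,(285,205,50,70)),(100,112,(232,225,50,70)),(8,22,(330,360,80,90))): print(bb(a,lo,hi,r),bb(b,lo,hi,r))
s=ctrl.sense();print(s['clock'],s['tcp_pos'],s['opening'])
E
```

```text
scene [([213, 128, 11, 11, 98], array([217.8, 132.9]), array([ 606., -278.,   91.]))]
side [([406, 383, 20, 21, 309], array([415.4, 393. ]), array([ 605., -282.,   91.]))]
(np.float64(372.7), np.float64(218.0)) (np.float64(372.7), np.float64(218.0))
(np.float64(311.0), np.float64(237.2)) (np.float64(311.0), np.float64(237.2))
(np.float64(258.8), np.float64(258.0)) (np.float64(258.8), np.float64(258.0))
(np.float64(367.9), np.float64(406.1)) (np.float64(367.9), np.float64(406.1))
21.25 [ 581.88882609 -185.95562117   88.86302046] 41.780176061871934
```

All checks agree, so I'm handing the job in.

```bash
python3 -c "
from workcell import close_job
print(close_job())"
```

```text
the job is handed in; nothing more can be done
None
```

I switched the light on, carried the blue vase over the tumblers, and handed in with the gripper still holding it about 16 mm above the plate. No verdict came back. The robot's clock read about 21 s of the 64 s allowed.

**Last checks:**
- **Lever:** the knob is at x≈606 mm, against its end stop. I felt 13 N there during the push.
- **Crossing:** the underside was about 174 mm up, well above the tumblers' 130 mm rims.
- **Final pose:** the vase is centred within about 4 mm in both views and squared within about 1.5°. Its corners match an upright vase. The fingers stopped at 41.8 mm on it, with a 30 N grip set.
- **Bystanders:** the tumblers and the amber vase have not shifted by a pixel in the scene view.

**What disagreed or failed:**
- **Finger length:** the real fingertips are about 29 mm short of the stated TCP. My first push passed over the knob without moving it. I measured the offset in the images and used it from then on.
- **Second push:** the fingertip rode up on the knob, with a brief 23 N upward, so I went lower and pushed again to finish.
- **Camera difference:** the two fixed cameras put the vase's y about 4–6 mm apart, which is inside the 15 mm allowed.

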